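# Release the latched key on the drying-cabinet control box

### The job

One of the four identical keys on the grey drying-cabinet control box has been left latched down. With the fingertips, tap each key lightly, one after the other from left to right, then press the key that turned out to be latched until it lets go, so that all four stand up. Do not push a standing key in more than a light tap needs, do not release the latched key before all four are tapped, and leave the jar, the cup and the cutter ring where they stand.

Things in the scene. Friction and masses are not known exactly. Their poses are not given: they have to be found in the camera images.
- console: Grey control box of the drying cabinet, fixed to the table: 110 (x) x 240 (y) x 45 mm high. Origin at the centre of its underside, z up. Its four keys stand in one row along its y axis, 52 mm apart, at x = 0 and y = +78, +26, -26, -78 mm; +y is the left end as the robot sees it, the box is never turned by more than 0.3 rad.
- top_1 (a point): The centre of the top face of the first (leftmost) white key cap, 32 x 32 mm, identical to the others, 20 mm clear of its neighbours. The point moves with the key. The top face is 59 mm above the table when the key stands up, 55 mm when it is latched down.
- key_1 (a joint): How far the first (leftmost) key is pressed in, m: 0 standing up, 0.004 latched down, 0.008 at the stop. Every key is sprung upwards: it yields from 2 N on, by 1 mm per N more. Which one key is latched at the start differs from run to run. The latched key feels rigid until about 6 N; pushed in to 0.0065 (about 8.5 N) or deeper its catch lets go, and it rises to 0 when the finger is lifted. It does not catch again.
- top_2 (a point): The centre of the top face of the second from the left white key cap, 32 x 32 mm, identical to the others, 20 mm clear of its neighbours. The point moves with the key. The top face is 59 mm above the table when the key stands up, 55 mm when it is latched down.
- key_2 (a joint): How far the second from the left key is pressed in, m: 0 standing up, 0.004 latched down, 0.008 at the stop. Every key is sprung upwards: it yields from 2 N on, by 1 mm per N more. Which one key is latched at the start differs from run to run. The latched key feels rigid until about 6 N; pushed in to 0.0065 (about 8.5 N) or deeper its catch lets go, and it rises to 0 when the finger is lifted. It does not catch again.
- top_3 (a point): The centre of the top face of the third from the left white key cap, 32 x 32 mm, identical to the others, 20 mm clear of its neighbours. The point moves with the key. The top face is 59 mm above the table when the key stands up, 55 mm when it is latched down.
- key_3 (a joint): How far the third from the left key is pressed in, m: 0 standing up, 0.004 latched down, 0.008 at the stop. Every key is sprung upwards: it yields from 2 N on, by 1 mm per N more. Which one key is latched at the start differs from run to run. The latched key feels rigid until about 6 N; pushed in to 0.0065 (about 8.5 N) or deeper its catch lets go, and it rises to 0 when the finger is lifted. It does not catch again.
- top_4 (a point): The centre of the top face of the fourth (rightmost) white key cap, 32 x 32 mm, identical to the others, 20 mm clear of its neighbours. The point moves with the key. The top face is 59 mm above the table when the key stands up, 55 mm when it is latched down.
- key_4 (a joint): How far the fourth (rightmost) key is pressed in, m: 0 standing up, 0.004 latched down, 0.008 at the stop. Every key is sprung upwards: it yields from 2 N on, by 1 mm per N more. Which one key is latched at the start differs from run to run. The latched key feels rigid until about 6 N; pushed in to 0.0065 (about 8.5 N) or deeper its catch lets go, and it rises to 0 when the finger is lifted. It does not catch again.
- glaze_jar: Closed jar of red-brown glaze with a pale lid, 59 mm across, 82 mm high, loose; stands near the box and is to be left alone. Origin at the centre of its underside.
- slip_cup: Small blue cup, 52 mm across, 45 mm high, loose; stands near the box and is to be left alone. Origin at the centre of its underside.
- cutter_ring: Metal cutter ring, 70 mm across, 32 mm high, loose; stands near the box and is to be left alone. Origin at the centre of its underside.

How it is judged:
By the outcome, as a careful person would: the job done as asked, in the order asked, and still so for the second after the job is handed in, with the robot touching nothing.
It also fails if it takes over 48 s, if anything falls off the work surface, if the arm or the gripper's body presses on something with over 40 N, if the wrist force passes 120 N, or if a joint passes its speed limit or range.

### The arm

A 6-joint arm with a two-finger parallel gripper is mounted at the origin on a cart in front of the work surface, level with it; the furniture and walls round the work are solid. World frame = base frame: x ahead of the robot, y to its left, z up, the work surface at z = 0. Lengths are in mm, angles in rad, forces in N, time in s.
With the tool pointing down it reaches from about 275 to 825 mm from the base axis. Payload 4.9 kg.
Tool frame: the origin (TCP) lies at the very end of the fingers, on their centre line; the grasp point (between the pads) lies 19 mm behind it; z points along the fingers, y is the line along which they close (so a half turn about z gives the same grasp; the last joint's range is limited). The gripper opens to 85 mm and grips with 20 to 120 N. Pads are 22 mm wide; open, the fingers measure 114 mm over their backs; the gripper's body (76 mm by 85 mm) begins 54 mm behind the grasp point. The pads swing forward as they close: fully open they stand 13 mm farther back than shut.
Start: joints at [-1.435, 0.326, -0.193, 1.052, 0, 1.437], TCP at [146.608, -530.118, 199.881] pointing down, gripper open.
Joint ranges: [-2.65, 2.65], [-0.97, 1.79], [-1.3, 1.35], [-1.93, 2.1], [-1.47, 1.37], [-3.14, 3.14]. Speed limits (rad/s): [2.57, 2.57, 3.14, 3.14, 3.14, 3.14].

### API

Orientations are given as [roll, pitch, yaw] about the fixed x, y, z axes, in that order (R = Rz(yaw) Ry(pitch) Rx(roll)).
In Python, from bench import bot, solve_ik, imaging gives the robot as it stands. Calls block until the motion is done:
- bot.move_ptp(position, orientation): joint-space move of the TCP to a pose.
- bot.movel(position, rot=None, max_speed=150, threshold=None): straight line of the TCP; rot=None keeps the orientation; max_speed is the mean speed in mm/s. With threshold (N) it stops when the force on the tool has changed by that much, and returns True; else False.
- bot.move_j(angles): joint-space move.
- bot.grip(opening, effort=None): opening from 0.0 (shut) to 1.0 (fully open); effort is the grip in N (None keeps the last); returns when the fingers have stopped.
- bot.dwell(seconds).
- solve_ik(position, orientation): joint angles nearest the present ones, or None.
- bot.get_state(): the state.
- imaging.capture(name): name is "scene" or "side" or "wrist"; returns the picture (400x640x3 uint8, blue, green, red); there is no depth.
- imaging.camera_model(name): a dict with "K" (3x3 intrinsics, pixels), "position" and "rotation" of the camera in the world. Camera axes: x right, y up, looking along -z (the intrinsics and any distortion apply to the point x, -y, -z); pixel columns grow to the right and rows downward; lengths in mm; the calibration is good to about 2 mm. The wrist camera is an equidistant fisheye: a pixel r from the principal point sees the ray r / f radians off the axis. A picture is of the moment at which its call begins: read the wrist's pose just before it. camera_model takes no time and is no camera call; for the wrist camera it gives the pose at the moment of the call.
A pose or a line that the arm cannot do raises bot.IKError and nothing moves.
- bot.sign_off(): hands the job in; it is judged then, once.
The state is a dict: "t": time; "qpos": joint angles; "joint_velocities": joint speeds; "effort": joint torques, N m; "tcp_pos": TCP position; "orientation": TCP orientation; "contact_force": force on the tool from outside, world axes, zero at the start; "wrist_torque": the same for the moment, N m; "opening": opening from 0.0 (shut) to 1.0 (fully open); "gripper_force": force on a finger pad.
Only numpy, scipy, OpenCV 4.12 (cv2) and the standard library are available. Lean on these libraries where they do the work, as an engineer would, in place of code of your own. Each camera call takes 0.05 s, during which the arm holds its last target. There are 200 camera calls.

## Working session

There is one attempt and no reset: what is moved stays moved. The work goes in short steps, each a Python script; the robot and the scene stay as the last script left them, time stands still between calls to the robot, and variables do not carry over. Pictures are saved under pics/ and viewed, at most 10 in all, crops included, and the job is handed in when it is done.

```bash
mkdir -p pics; ls
python3 - <<'E'
from bench import bot, imaging
import cv2, numpy as np
for n in ("scene","side"):
    cv2.imwrite(f"pics/{n}0.png", imaging.capture(n)); m=imaging.camera_model(n); print(n,m)
s=bot.get_state(); print(s["t"],s["contact_force"],s["orientation"])
E
```

```text
pics
scene {'K': array([[432.23703452,   0.        , 319.34452911],
       [  0.        , 432.23703452, 202.19976151],
       [  0.        ,   0.        ,   1.        ]]), 'position': array([ 226.02354029, -440.28494013,  713.42375973]), 'rotation': array([ 0.68968092, -0.00224   , -0.766427  ])}
side {'K': array([[445.00046106,   0.        , 318.31311745],
       [  0.        , 445.00046106, 198.92715447],
       [  0.        ,   0.        ,   1.        ]]), 'position': array([374.33963032, 707.62528243, 442.75543357]), 'rotation': array([ 1.12102965, -0.01107816, -2.87663452])}
0.1 [-0.01768836 -0.14938628  0.0445991 ] [-3.14003959e+00 -2.16331047e-04  2.69796922e-01]
```

View pics/scene0.png

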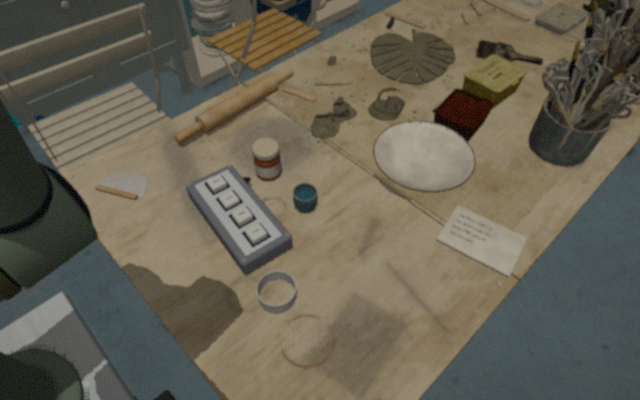

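View pics/side0.png

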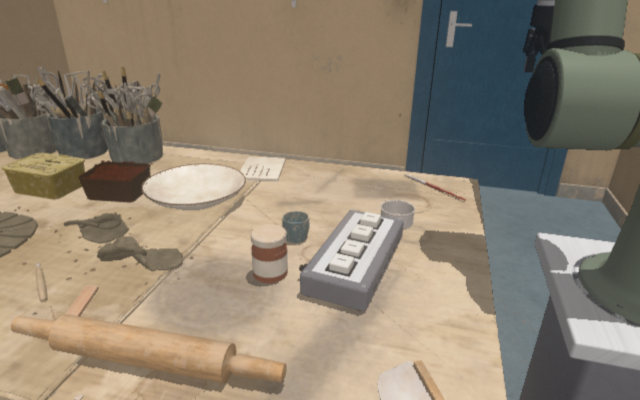

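The scene view shows the box with its keys at about (218,183), (229,197), (241,215) and (257,233). The jar is at (266,158), the cup at (305,197) and the ring at (277,291). In the side view key 1 is the nearest, at (341,265), and key 4 the farthest, at (370,219).

```bash
cat > h.py <<'E'
import numpy as np, cv2
from scipy.spatial.transform import Rotation as R
from bench import bot, imaging, solve_ik
def rot(m): return R.from_euler('xyz',m['rotation']).as_matrix()
def ray(m,uv,z):
    K=m['K'];d=np.array([(uv[0]-K[0,2])/K[0,0],-(uv[1]-K[1,2])/K[1,1],-1]);d=rot(m)@d
    p=np.array(m['position']);return p+d*(z-p[2])/d[2]
def proj(m,P):
    c=(np.atleast_2d(P)-m['position'])@rot(m);K=m['K']
    return np.c_[K[0,2]+K[0,0]*c[:,0]/-c[:,2],K[1,2]-K[1,1]*c[:,1]/-c[:,2]]
E
python3 - <<'E'
from h import *
g={'scene':[(218,183),(229,197),(241,215),(257,233)],'side':[(341,265),(351,248),(361,232),(370,219)]}
out=[]
for n,(x0,y0,x1,y1) in {'scene':(180,160,300,275),'side':(295,205,415,320)}.items():
    m=imaging.camera_model(n);I=cv2.imread(f'pics/{n}0.png')
    for p in g[n]: print(n,ray(m,p,58).round(1))
    c=cv2.resize(I[y0:y1,x0:x1],None,fx=5,fy=5,interpolation=cv2.INTER_CUBIC)[:, :];out.append(cv2.resize(c,(400,383)))
    hsv=cv2.cvtColor(I,cv2.COLOR_BGR2HSV)
    print([ (I[int(p[1]),int(p[0])]) for p in g[n]])
cv2.imwrite('pics/crop.png',np.hstack(out))
E
```

```text
scene [488.1 127.7  58. ]
scene [481.9  81.9  58. ]
scene [471.5  29.2  58. ]
scene [467.1 -25.1  58. ]
[array([150, 161, 162], dtype=uint8), array([135, 142, 144], dtype=uint8), array([146, 156, 158], dtype=uint8), array([152, 160, 162], dtype=uint8)]
side [485.2 150.8  58. ]
side [480.2  98.9  58. ]
side [473.8  43.2  58. ]
side [466.5  -8.2  58. ]
[array([212, 221, 226], dtype=uint8), array([220, 227, 232], dtype=uint8), array([217, 225, 230], dtype=uint8), array([217, 226, 230], dtype=uint8)]
```

View pics/crop.png

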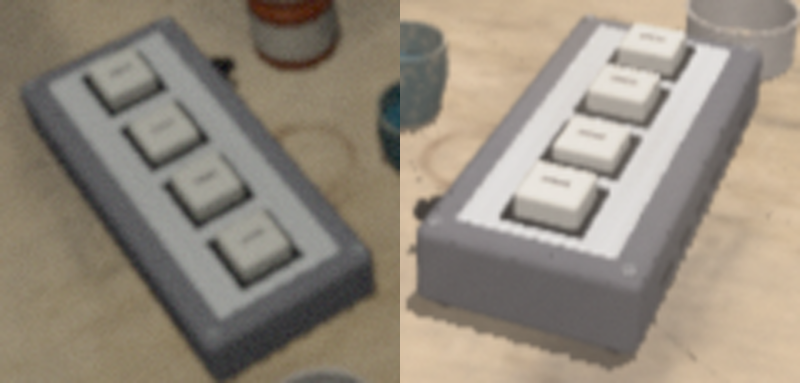

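In the crop, key 2 sits lower than the others in the side view, so it is probably the latched one. The two views disagree by about 20 mm in y, so I'll check each against the known box size and the objects standing on the table.

Run:
```python
from h import *
s=120/400
C={'scene':np.array([(25,90),(155,20),(372,262),(213,352)])*s+(180,160),'side':(np.array([(418,232),(583,18),(760,55),(640,278)])-(400,0))*s+(295,205)}
for n in C:
    m=imaging.camera_model(n);P=np.array([ray(m,p,45) for p in C[n]])
    print(n,P.round(0).tolist(),np.linalg.norm(np.diff(np.vstack([P,P[:1]]),axis=0),axis=1).round(0),P.mean(0))
    print(rot(m)@[0,0,-1])
sc,sd=[imaging.camera_model(n) for n in('scene','side')]
# table objects: jar base, cup base, ring base, paper center
for a,b in [((267,175),(270,279)),((305,209),(295,241)),((277,308),(398,226)),((483,240),(263,168)),((590,0),(590,0))]:
    print(ray(sc,a,0).round(0),ray(sd,b,0).round(0))
s=bot.get_state();print(proj(sc,s['tcp_pos']),proj(sd,s['tcp_pos']),proj(sc,[0,0,0]),proj(sd,[0,0,0]))
```

```text
scene [[441.0, 173.0, 45.0], [535.0, 167.0, 45.0], [511.0, -72.0, 45.0], [410.0, -57.0, 45.0]] [ 94. 240. 101. 232.] [474.40865881  52.93788214  45.        ]
[ 0.44255453  0.45718135 -0.77144715]
side [[543.0, 174.0, 45.0], [513.0, -56.0, 45.0], [409.0, -40.0, 45.0], [440.0, 180.0, 45.0]] [233. 106. 222. 103.] [476.00602623  64.43140294  45.        ]
[ 0.23117751 -0.87038375 -0.43472875]
[605. 122.   0.] [607. 140.   0.]
[601. -10.   0.] [604.  12.   0.]
[ 412. -141.    0.] [ 421. -102.    0.]
[ 803. -314.    0.] [ 801. -320.    0.]
[1953.  -12.    0.] [ -4900. -20483.      0.]
[[324.01033469 767.34128864]] [[531.40352716  93.23445088]] [[  7.72596536 420.77803627]] [[652.22330258 291.31294902]]
```

Flat objects agree between the views and the box size comes out right, so only small offsets remain. I'll refine with the wrist camera from above the box.

```bash
cat >> h.py <<'E'
def wray(m,uv,z):
    K=m['K'];v=np.array([(uv[0]-K[0,2])/K[0,0],(uv[1]-K[1,2])/K[1,1]]);t=np.hypot(*v)
    d=np.r_[v*np.sinc(t/np.pi),np.cos(t)];d=rot(m)@(d*[1,-1,-1]);p=np.array(m['position']);return p+d*(z-p[2])/d[2]
E
python3 - <<'E'
from h import *
for y in(-0.13,np.pi/2-.13,-np.pi/2-.13): print(y,[None if (q:=solve_ik([475,59+d,z],[np.pi,0,y])) is None else q for d,z in((0,220),(85,55),(-85,55))])
bot.move_ptp([475,59,220],[np.pi,0,np.pi/2-.13]); bot.grip(0.0)
m=imaging.camera_model('wrist');I=imaging.capture('wrist');cv2.imwrite('pics/w0.png',I)
import pickle;pickle.dump(m,open('w0.pkl','wb'))
s=bot.get_state();print(s['t'],s['tcp_pos'],s['orientation'],s['contact_force'],m)
E
```

```text
-0.13 [array([-0.03080063,  0.18018897, -0.3351006 ,  1.05550676,  0.        ,
       -3.04239328]), array([ 0.14551941,  0.38208791, -0.52868787,  0.66002054,  0.        ,
       -2.86607325]), array([-0.21002202,  0.34999011, -0.58070172,  0.64010449,  0.        ,
        3.06157063])]
1.4407963267948967 [array([-0.03080063,  0.18018897, -0.3351006 ,  1.05550676,  0.        ,
        1.6699957 ]), array([ 0.14551941,  0.38208791, -0.52868787,  0.66002054,  0.        ,
        1.84631573]), array([-0.21002202,  0.34999011, -0.58070172,  0.64010449,  0.        ,
        1.4907743 ])]
-1.7007963267948965 [array([-0.03080063,  0.18018897, -0.3351006 ,  1.05550676,  0.        ,
       -1.47159695]), array([ 0.14551941,  0.38208791, -0.52868787,  0.66002054,  0.        ,
       -1.29527692]), array([-0.21002202,  0.34999011, -0.58070172,  0.64010449,  0.        ,
       -1.65081835])]
3.3167 [474.98886068  59.01770054 220.00010826] [-3.14158604e+00  3.56562520e-05  1.44087692e+00] [1.23206883 0.46761155 0.21082981] {'K': array([[309.70691629,   0.        , 319.10457153],
       [  0.        , 309.70691629, 197.98195119],
       [  0.        ,   0.        ,   1.        ]]), 'position': array([483.17587918, 126.7549012 , 393.90167023]), 'rotation': array([-0.27096139,  0.00060432, -0.1291914 ])}
```

View pics/w0.png

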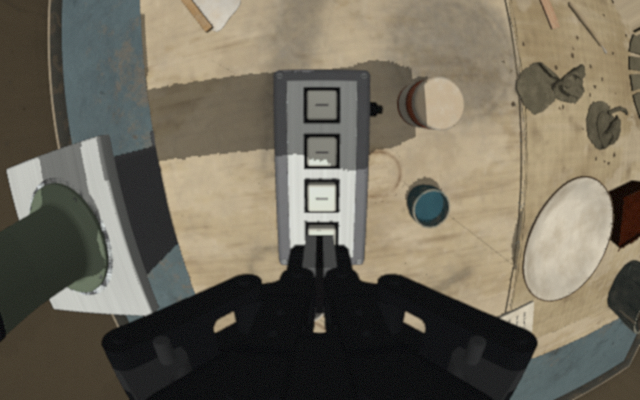

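The wrist view shows keys 1 to 3 at (322,104), (321,152) and (322,197), with key 4 at (322,230) partly behind the fingers. The far corners of the box are at (278,71) and (368,71).

Run:
```python
from h import *;import pickle
m=pickle.load(open('w0.pkl','rb'));I=cv2.imread('pics/w0.png')
g=cv2.cvtColor(I,cv2.COLOR_BGR2GRAY)
# dark gap round each cap: bounding square of dark contour
d=cv2.inRange(g,0,70);d[:80]=0;d[222:]=0;d[:,:295]=0;d[:,350:]=0
cs,_=cv2.findContours(d,cv2.RETR_EXTERNAL,cv2.CHAIN_APPROX_SIMPLE)
for c in cs:
    if cv2.contourArea(c)>300:
        (u,v),wh,a=cv2.minAreaRect(c);print((u,v),wh,wray(m,(u,v),45).round(1),wray(m,(u,v),59).round(1))
for p in[(322,104),(321,152),(322,197)]:print(wray(m,p,59).round(1))
for p in [(276,71),(369,71),(367,262),(279,262)]: print(wray(m,p,45).round(1))
```

```text
(321.5, 150.5) (33.0, 35.0) [480.3  85.5  45. ] [480.5  87.2  59. ]
(321.5, 104.5) (35.0, 35.0) [487.  137.1  45. ] [486.8 136.7  59. ]
[487.4 137.2  59. ]
[479.7  85.6  59. ]
[474.4  35.2  59. ]
[441.8 182.3  45. ]
[544.6 169.3  45. ]
[519.9 -60.9  45. ]
[409.2 -46.3  45. ]
```

```bash
cat >> h.py <<'E'
O=[np.pi,0,np.pi/2-.13]
KEY={1:(487,137),2:(480.4,86),3:(473.8,34.6),4:(467,-17)}
def tap(k):
    x,y=KEY[k]
    bot.movel([x,y,75],O,150); bot.movel([x,y,64],O,60); bot.dwell(.2); f0=bot.get_state()['contact_force']
    hit=bot.movel([x,y,53.5],O,8,threshold=2.5)
    s=bot.get_state();print(k,hit,s['tcp_pos'].round(2),(s['contact_force']-f0).round(2),s['t'])
    if k==1: cv2.imwrite('pics/side_t1.png',imaging.capture('side')[150:350,240:500])
    bot.movel([x,y,75],O,60)
E
python3 - <<'E'
from h import *
x,y=KEY[1];bot.move_ptp([x,y,90],O);tap(1)
E
```

```text
1 False [487.03 136.99  53.54] [ 0.76  0.19 -0.34] 6.2167
```

View pics/side_t1.png

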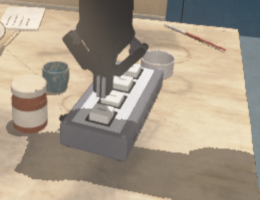

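No contact down to 53.5 mm, so either the gripper isn't fully shut or the height is off. I'll check the opening and look closer.

Run:
```python
from h import *
s=bot.get_state();print(s['opening'],s['gripper_force'],s['tcp_pos'],s['contact_force'])
x,y=KEY[1]
bot.movel([x,y,54],O,40);s=bot.get_state();m=imaging.camera_model('wrist')
a=imaging.capture('side')[200:300,290:410];b=imaging.capture('wrist')
cv2.imwrite('pics/wfull1.png',b)
print(s['contact_force'],proj(imaging.camera_model('side'),[s['tcp_pos']])-[290,200],m['position'])
b=b[150:300,240:400]
cv2.imwrite('pics/t1.png',np.hstack([cv2.resize(a,(400,333),interpolation=2),cv2.resize(b,(355,333),interpolation=2)]))
```

```text
-0.0007778483611904353 0.0 [487.42823818 137.0476429   75.54002346] [ 0.00568304  0.04226019 -0.72655325]
[0.02512787 0.63538606 0.07069108] [[51.76641936 62.22064685]] [495.17722424 204.71862139 227.73058802]
```

View pics/t1.png

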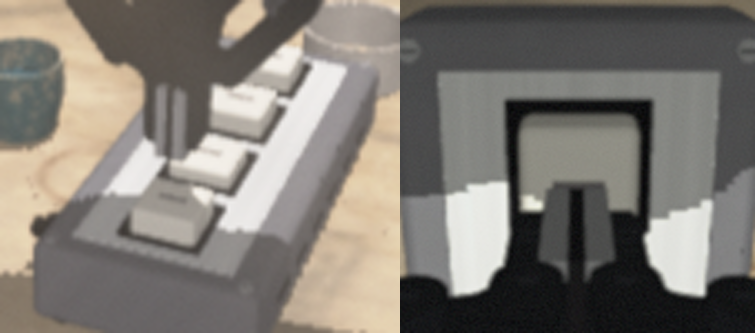

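Run:
```python
from h import *
m=imaging.camera_model('wrist');sd=imaging.camera_model('side');s=bot.get_state()
print(s['tcp_pos'])
uw=(240+177*160/355,150+190*.4505);us=(290+172/3.333,200+155/3.333)
k1w=(240+(580-400)*160/355,150+160*.4505)
for z in(45,54,60,65,70,75): print(z,'tip',wray(m,uw,z).round(1),ray(sd,us,z).round(1))
for n,uw,us in[('key1 far edge mid',(240+180*160/355,150+115*.4505),(290+163/3.333,200+217/3.333)),]:
  for z in(45,50,54,59): print(z,n,wray(m,uw,z).round(1),ray(sd,us,z).round(1))
# box corners far: gap outline left/right top corners (505,100),(652,100) px
for z in (40,45,50):
  a=[wray(m,(240+(u-400)*160/355,150+100*.4505),z) for u in(505,652)];print(z,np.linalg.norm(a[0]-a[1]),np.mean(a,0))
```

```text
[487.24301809 137.02248829  54.17566748]
45 tip [486.  129.6  45. ] [499.9  78.1  45. ]
54 tip [486.4 133.3  54. ] [497.1  92.3  54. ]
60 tip [486.7 135.7  60. ] [495.2 101.8  60. ]
65 tip [487.  137.8  65. ] [493.6 109.7  65. ]
70 tip [487.2 139.8  70. ] [492.  117.7  70. ]
75 tip [487.5 141.9  75. ] [490.4 125.6  75. ]
45 key1 far edge mid [489.7 151.8  45. ] [492.1 133.2  45. ]
50 key1 far edge mid [489.8 153.2  50. ] [490.6 140.4  50. ]
54 key1 far edge mid [489.9 154.4  54. ] [489.4 146.2  54. ]
59 key1 far edge mid [490.1 155.8  59. ] [487.9 153.4  59. ]
40 41.80690724762166 [489.66429141 154.75508651  40.        ]
45 40.69544495131405 [489.8153989  156.08409221  45.        ]
50 39.583982655006494 [489.9665064  157.41309791  50.        ]
```

Both cameras put the fingertips well above the reported TCP, at about z 80 while it reads 54, and directly over key 1, which is untouched. The keys themselves triangulate correctly to 59 mm. I'll go down with the force guard in two stages and look again.

Run:
```python
from h import *
x,y=KEY[1]
bot.dwell(.2);print(bot.movel([x,y,44],O,8,threshold=2.5));s=bot.get_state()
a=imaging.capture('side')[200:300,290:410];b=imaging.capture('wrist')[150:300,240:400]
print(s['contact_force'],s['tcp_pos'],s['t'],s['opening'])
cv2.imwrite('pics/t2.png',np.hstack([cv2.resize(a,(400,333),interpolation=2),cv2.resize(b,(355,333),interpolation=2)]))
```

```text
False
[-0.06457403  0.49369771 -0.50816654] [487.03956142 136.98871973  44.05247959] 9.15 0.003975464733908676
```

View pics/t2.png

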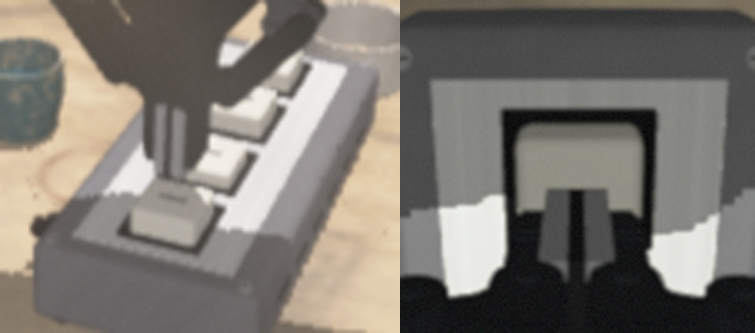

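The tip is still about 20 mm above the key 1 cap in both views. The front edge triangulates to about y 148, z 80, which leaves the finger centred on the cap. I'll continue the guarded descent.

Run:
```python
from h import *
x,y=KEY[1]
f0=bot.get_state()['contact_force'];print(bot.movel([x,y,30],O,12,threshold=2.5));s=bot.get_state();print(s['tcp_pos'],s['contact_force']-f0)
if (abs(s['contact_force']-f0)<1.5).all():
    print(bot.movel([x,y,16],O,8,threshold=2.5));s=bot.get_state()
a=imaging.capture('side')[200:300,290:410];b=imaging.capture('wrist')[150:300,240:400]
print(s['contact_force']-f0,s['tcp_pos'],s['t'],s['opening'],bot.get_state()['tcp_pos'])
cv2.imwrite('pics/t3.png',np.hstack([cv2.resize(a,(400,333),interpolation=2),cv2.resize(b,(355,333),interpolation=2)]))
```

```text
False
[487.09232949 137.02398018  30.09444506] [-0.50465379 -0.06212266 -0.45315894]
True
[ 0.11886876 -0.42839944  3.05468766] [487.02001781 136.99459362  26.45762968] 11.2917 -0.0012740387722662296 [487.03981485 137.01018836  26.49035108]
```

View pics/t3.png

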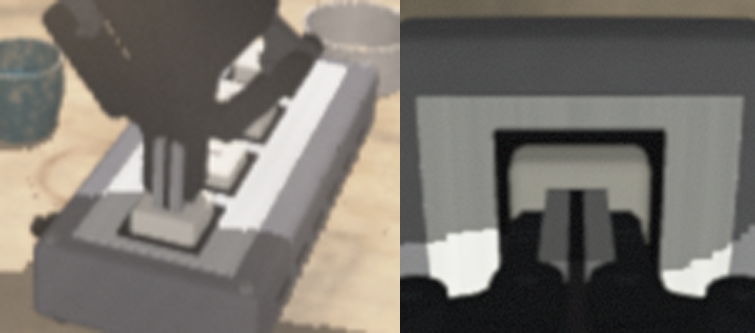

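Contact came at TCP z 26.5 with about 3 N, and the finger is centred on cap 1. The real tip is therefore about 31 mm behind the reported TCP. I'll tap the other three the same way and compare contact heights.

```bash
cat >> h.py <<'E'
def tap(k,zs=31,th=2.5):
    x,y=KEY[k]
    bot.movel([x,y,38],O,80); bot.movel([x,y,zs],O,50); bot.dwell(.2); f0=bot.get_state()['contact_force']
    hit=bot.movel([x,y,20],O,8,threshold=th)
    s=bot.get_state();print(k,hit,s['tcp_pos'].round(2),(s['contact_force']-f0).round(2),s['t'])
    bot.movel([x,y,38],O,60)
    return hit
E
python3 - <<'E'
from h import *
bot.movel([*KEY[1],38],O,60)
for k in(2,3,4):
    if not tap(k): break
E
```

```text
2 True [480.35  85.99  23.5 ] [-0.4   0.16  4.41] 13.9417
3 True [473.81  34.58  26.3 ] [ 0.88 -1.16  2.91] 16.3583
4 True [467.07 -17.03  26.34] [-0.29 -0.75  2.9 ] 18.725
```

Key 2 made contact 3 mm lower (23.5 mm) and felt stiffer, so it is the latched key. I'll press it about 7 to 7.5 mm in, then lift and re-check.

Run:
```python
from h import *
x,y=KEY[2]
bot.movel([x,y,38],O,80);bot.movel([x,y,30],O,50);bot.dwell(.2);f0=bot.get_state()['contact_force']
print(bot.movel([x,y,19.7],O,10,threshold=11));bot.dwell(.2)
s=bot.get_state();print(s['tcp_pos'],s['contact_force']-f0)
bot.movel([x,y,38],O,40);bot.movel([x,y,120],O,120)
bot.move_ptp([400,-20,260],O)
I=imaging.capture('side');print(bot.get_state()['t'],bot.get_state()['contact_force'])
cv2.imwrite('pics/end.png',cv2.resize(I[200:320,240:420],(720,480),interpolation=2))
```

```text
False
[480.44116235  85.99786544  20.35967256] [-2.88691417 -0.75758018  8.40737529]
24.7 [-0.17168479  0.1464395   0.90518216]
```

View pics/end.png

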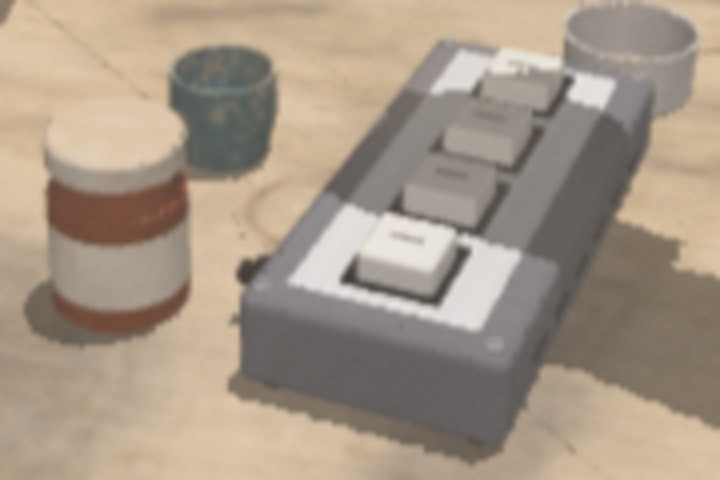

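Keys 1 to 4 are at (408,240), (452,172), (490,118) and (527,65). Key 2 now appears raised in line with the others, and the jar, cup and ring are in place. The press force of 8.4 N was close to the limit, so I'll measure each key's image shift against the first picture.

Run:
```python
from h import *
bot.move_ptp([300,-350,260],O)
A=cv2.imread('pics/side0.png',0);B=imaging.capture('side');cv2.imwrite('pics/side9.png',B);B=cv2.cvtColor(B,6)
up=lambda I:cv2.resize(I,None,fx=4,fy=4,interpolation=2)
A,B=up(A),up(B)
for k,(u,v) in {1:(341,265),2:(352,248),3:(361,232),4:(370,219),'box':(330,290)}.items():
    u*=4;v*=4;T=A[v-32:v+24,u-44:u+44];S=B[v-60:v+52,u-64:u+64]
    r=cv2.matchTemplate(S,T,5);_,mx,_,l=cv2.minMaxLoc(r);print(k,round(mx,3),(l[0]-20)/4,(l[1]-28)/4)
print(bot.get_state()['t'])
```

```text
1 1.0 0.0 0.0
2 0.898 0.0 -1.75
3 0.998 0.0 0.0
4 1.0 0.0 0.0
box 0.992 0.0 0.0
26.05
```

Key 2 rose about 2 px, roughly its 4 mm of travel, and the other keys haven't moved. The catch has let go.

```bash
python3 -c "
from h import *
print(bot.sign_off())"
```

```text
the job is handed in; nothing more can be done
None
```

I tapped all four keys from left to right, found key 2 latched and pressed it until it let go; in the last side picture all four stand up, the jar, cup and ring look undisturbed, and I handed the job in about 26 s into the run.

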